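# Fit the mixer paddle on its splined spindle and hold it home

### The job

Pull the chest's drawer all the way out to its stop and leave it open, take the blue four-armed mixer paddle from it by its square hub, set it over the mixer's upright spindle and turn it until the splines mesh. Slide it down and press it fully home against the spring collar, and finish while still gripping the hub and pressing down: do not let go. Leave the steamer, plate, pinch bowl and garlic press where they are.

Things in the scene. Friction and masses are not known exactly. Their poses are not given: they have to be found in the camera images.
- chest: Low fixed birch chest, 250 x 250 x 115 mm (x, y, z), with one drawer in its front face, which looks along the chest's own -x. Origin: centre of its underside, on the counter. The drawer slides along the chest's -x.
- chest_drawer0 (a joint): How far the green-fronted drawer is pulled out, m: 0 shut, 0.1736 at its stop; starts up to 20 mm ajar. Pulling takes about 2 N; it stays where left. Inside it is 205 mm long, 208 mm wide; floor 22 mm and wall tops 93 mm above the counter. The paddle stands about the middle.
- chest_drawer0_handle (a point): Middle of the dark bar handle of the drawer, 77 mm above the counter (38 mm below the chest's top) and 35 mm in front of the drawer's front. The bar is 11 mm thick and 120 mm long, along the chest's y, carried by a short post at each end. It can be pinched from above, one finger behind the bar and one in front.
- paddle: Mixer paddle, 0.13-0.25 kg, upright on the drawer's floor: blue square hub 36 x 36 x 66 mm tall, four white arms along its own +-x, +-y reaching 54 mm from the axis, 2 to 16 mm above its underside; above 17 mm the hub's flat faces, square to x and y, are free to grip. Origin: centre of the underside, z up. Same every quarter turn.
- paddle_hub_top (a point): Centre of the top of the paddle's hub, 66 mm above its underside, marked by a white cross along its x and y. In the underside of the hub is a cross-shaped bore 38 mm deep: two crossing slots along the paddle's x and y, each 9 mm wide and 29 mm long.
- mixer: Fixed round countertop mixer: grey housing 192 mm across, shallow metal pan on top, rim 216 mm across and 85 mm above the counter, pan floor 64 mm above it. Origin: centre of its underside, z up the spindle's axis. Its x and y are the directions of the spindle's splines; it stands at any yaw. Black knob on its -x side, only for show.
- spindle_top (a point): Top of the splines, on the axis of the fixed upright steel spindle, 96 mm above the counter. Splines: a cross of two round-crested bars 26 mm long, 6 mm thick, along the mixer's x and y (1.5 mm play all round). A domed pilot pin, 11 mm thick, rises 8 mm higher and centres the bore. Paddle's underside: about this height if not meshed, 18 mm lower on the collar, 28 mm lower when home.
- collar (a joint): How far the black spring collar (disc 48 mm across at the spindle's foot, its top 78 mm above the counter when up) is pressed down, m: 0 up, 0.010 fully down on its stop. It pushes up with 5 N at 0, 11 N at 0.010; the paddle's weight alone does not move it, and it lifts the paddle again if let go.
- steamer: Bystander: two stacked bamboo steamer tiers with lid, 180 mm across, 140 mm tall. Origin: centre of its underside.
- plate: Bystander: white plate, 170 mm across, 16 mm tall. Origin: centre of its underside.
- pinch_bowl: Bystander: small green pinch bowl, 76 mm across, 36 mm tall. Origin: centre of its underside.
- garlic_press: Bystander: steel garlic press lying flat, about 180 mm long along its x, 58 mm wide, 26 mm tall. Origin: centre of its underside.
There are look-alikes about, which are no part of the job. What is meant by the mixer is not turquoise, and is the smaller of those in its own colour.

How it is judged:
By the outcome, as a careful person would: the job done as asked, in the order asked, and still so for the second after the job is handed in, while the arm keeps its last pose, push and grip.
It also fails if it takes over 61 s, if anything falls off the work surface, if the arm or the gripper's body presses on something with over 40 N, if the wrist force passes 120 N, or if a joint passes its speed limit or range.

### The arm

A 6-joint arm with a two-finger parallel gripper is mounted at the origin on the work surface. World frame = base frame: x ahead of the robot, y to its left, z up, the work surface at z = 0. Lengths are in mm, angles in rad, forces in N, time in s.
With the tool pointing down it reaches from about 350 to 975 mm from the base axis. Payload 7.1 kg.
Tool frame: the origin (TCP) lies on the centre line of the jaws, within the pads' length; the fingertips stand 17 mm ahead of it and the grasp point (between the pads) lies 2 mm behind it; z points along the fingers, y is the direction in which the jaws open and shut (so a half turn about z gives the same grasp; the last joint's range is limited). The gripper opens to 88 mm and grips with 3 to 60 N. Pads are 20 mm wide; open, the fingers measure 115 mm over their backs; the gripper's body (75 mm by 178 mm) begins 61 mm behind the grasp point.
Start: joints at [-1.328, 0.423, 1.63, -0, 1.089, -0.019], TCP at [161.781, -603.682, 239.675] pointing down, gripper open.
Joint ranges: [-3, 3], [-0.9, 2.11], [0.09, 2.58], [-1.31, 4.45], [0.11, 2.69], [-2.54, 2.54]. Speed limits (rad/s): [2.39, 2.39, 3.01, 3.14, 3.14, 3.14].

### API

Orientations are given as a rotation vector (axis times angle).
In Python, from workcell import ctrl, imaging, workorder gives the robot as it stands. The module is installed in compiled form; this text tells all that it offers.
- The arm moves only by the shell command python3 -m crank 'ROWS' [OPENING]. ROWS is JSON, a list of rows, each an object with "travel": the shift along the tool's x, y, z as a fraction of full scale, a list of three; "turn": the turn about the tool's z as a fraction of full scale. In form: [{"travel": [dx, dy, dz], "turn": turn}, ...]. A call has 1 to 20 rows; each row shifts and turns the pose as measured when the row begins, along the tool's axes as they then stand; what a row does not reach is not made up. Full scale, the value 1, is 5 cm for a shift and 0.1 rad for a turn. A row lasts 1/10 s, in which the tool goes at most 50 mm and 8.59 degrees, less where a joint would pass 70% of its speed; a pose out of reach is approached as far as the arm can. A call with a number of a shift or a turn outside -1 to 1 is refused whole. A call with a gripper value outside its range is refused whole. OPENING is the gripper command: -1 is shut, 1 is fully open, values between are in proportion, set as the call begins (- or left out, the last holds). The fingers move at their own pace and stop on an object; the grip force is fixed at half the most. Time passes only in rows, so rows that do not move let the fingers close. It gives the time, the measured TCP pose, the force and the opening at its end, in the units of the state.
- ctrl.get_obs(): the state, without advancing time (a new reading comes with each control period).
- imaging.get_image(name): name is "side" or "top" or "wrist"; returns the picture (400x640x3 uint8, blue, green, red); there is no depth.
- imaging.camera_info(name): a dict with "camera_matrix" (3x3 intrinsics, pixels), "rvec" (rotation vector, rad) and "tvec" (3), from world to camera coordinates, as OpenCV has them. Camera axes: x right, y down, z forward; pixel columns grow to the right and rows downward; lengths in mm; the calibration is good to about 2 mm. A picture is of the moment at which its call begins: read the wrist's pose just before it. camera_info takes no time and is no camera call; for the wrist camera it gives the pose at the moment of the call.
- workorder.close_job(): hands the job in, once; it reports no verdict.
The state is a dict: "t": time; "qpos": joint angles; "qvel": joint speeds; "joint_torque": joint torques, N m; "ee_pos": TCP position; "orientation": TCP orientation; "ft_force": force on the tool from outside, world axes, zero at the start; "moment": the same for the moment, N m; "width": finger opening in mm.
Only numpy, scipy, OpenCV 4.12 (cv2) and the standard library are available. Lean on these libraries where they do the work, as an engineer would, in place of code of your own. Each camera call takes 0.05 s, during which the arm holds its last target.

## Working session

There is one attempt and no reset: what is moved stays moved. The work goes in short steps, Python scripts to look and compute and a shell command to move; the robot and the scene stay as the last step left them, time stands still between calls to the robot, and variables do not carry over. Pictures are saved under pics/ and viewed, and the job is handed in when it is done.

```bash
mkdir -p pics; ls; cat > h.py <<'E'
import numpy as np, cv2
from workcell import ctrl, imaging, workorder
def grab(n,f):
    im=imaging.get_image(n); cv2.imwrite('pics/'+f,im); return im
def cam(n):
    c=imaging.camera_info(n); R,_=cv2.Rodrigues(np.array(c['rvec'],float)); return np.array(c['camera_matrix'],float),R,np.array(c['tvec'],float).ravel()
def unproj(n,uv,z,C=None):
    K,R,t=C or cam(n); uv=np.atleast_2d(uv).astype(float)
    d=(np.linalg.inv(K)@np.c_[uv,np.ones(len(uv))].T).T@R
    o=-R.T@t; return o+d*((z-o[2])/d[:,2])[:,None]
def proj(n,p,C=None):
    K,R,t=C or cam(n); q=(np.atleast_2d(p)@R.T+t)@K.T; return q[:,:2]/q[:,2:]
E
python3 - <<'E'
from h import *
np.set_printoptions(precision=3,suppress=True)
o=ctrl.get_obs(); print(o)
for n in('side','top','wrist'):
    grab(n,n+'0.png'); K,R,t=cam(n); print(n,K.tolist(),-R.T@t)
E
```

```text
pics
{'t': 0.0, 'qpos': array([-1.328,  0.424,  1.631,  0.   ,  1.089, -0.019]), 'qvel': array([-0.001, -0.001, -0.   ,  0.   , -0.   ,  0.001]), 'joint_torque': array([  0.002, -54.462, -27.367,   0.064,   0.023,  -0.   ]), 'ee_pos': array([ 161.643, -603.184,  238.895]), 'orientation': array([-3.113, -0.41 ,  0.   ]), 'ft_force': array([0.393, 0.208, 0.792]), 'moment': array([-0.048, -0.02 , -0.02 ]), 'width': 87.65588813473936}
side [[473.41072674488436, 0.0, 323.82477387750833], [0.0, 473.41072674488436, 203.03876170817972], [0.0, 0.0, 1.0]] [-418.483  883.895 1140.858]
top [[483.8252053279538, 0.0, 325.8609915073658], [0.0, 483.8252053279538, 206.3259035057221], [0.0, 0.0, 1.0]] [ 204.381  -14.187 1825.05 ]
wrist [[328.9864349388314, 0.0, 325.64622217233153], [0.0, 328.9864349388314, 196.3703788130728], [0.0, 0.0, 1.0]] [ 237.102 -584.329  382.618]
```

View pics/top0.png

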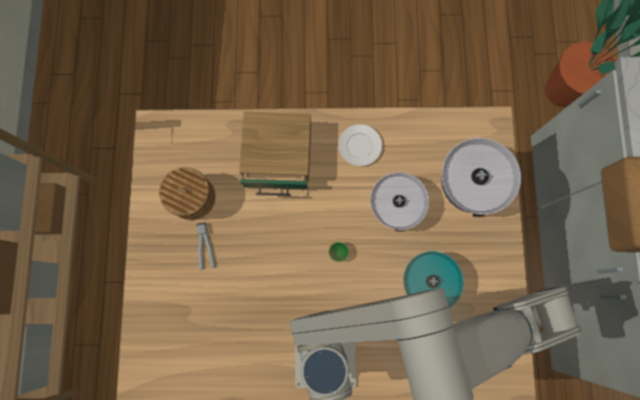

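View pics/side0.png

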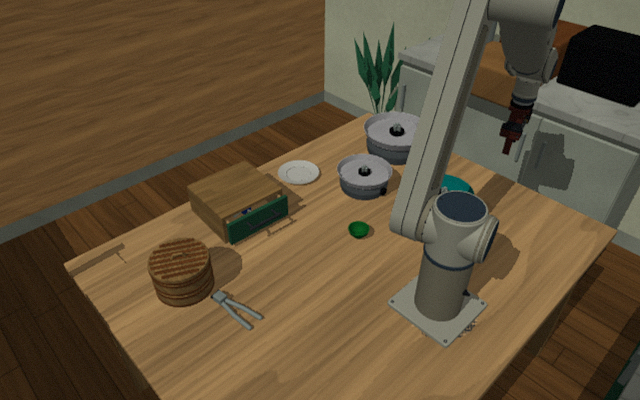

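View pics/wrist0.png

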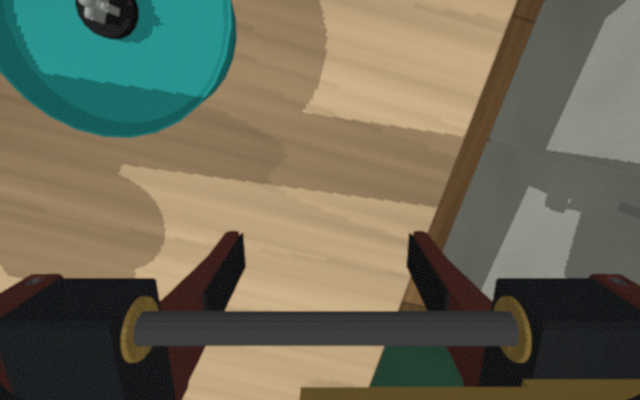

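```bash
python3 - <<'E'
from h import *
im=cv2.imread('pics/top0.png')
a=cv2.resize(im[165:235,365:435],None,fx=8,fy=8,interpolation=cv2.INTER_CUBIC);cv2.imwrite('pics/mix.png',a)
a=cv2.resize(im[100:205,230:325],None,fx=6,fy=5.7,interpolation=cv2.INTER_CUBIC);cv2.imwrite('pics/chest.png',a)
print(unproj('top',[[400,201],[400,173],[400,229],[372,201],[428,201]],85).round())
print(unproj('top',[[481,177],[442,177],[520,177]],85).round())
print(unproj('top',[[244,112],[310,113],[241,177],[309,179]],115).round())
print(unproj('top',[[258,192],[290,194],[256,193],[291,195]],77).round())
E
```

```text
[[ 554. -282.   85.]
 [ 660. -286.   85.]
 [ 450. -278.   85.]
 [ 555. -179.   85.]
 [ 553. -385.   85.]]
[[ 642. -585.   85.]
 [ 643. -441.   85.]
 [ 641. -729.   85.]]
[[892. 294. 115.]
 [886.  47. 115.]
 [641. 298. 115.]
 [632.  51. 115.]]
[[593. 241.  77.]
 [585. 122.  77.]
 [590. 248.  77.]
 [581. 119.  77.]]
```

View pics/mix.png

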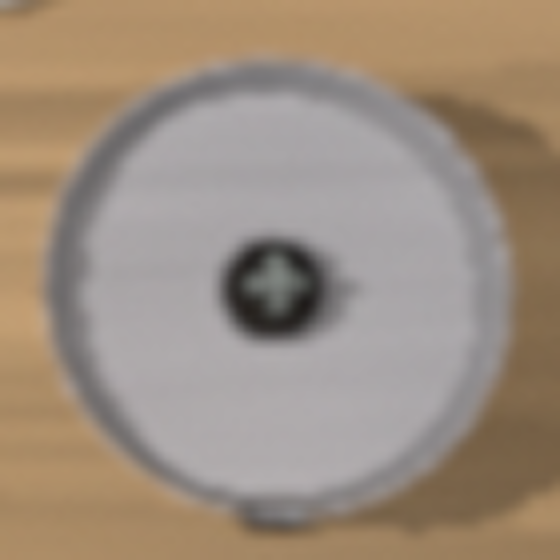

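View pics/chest.png

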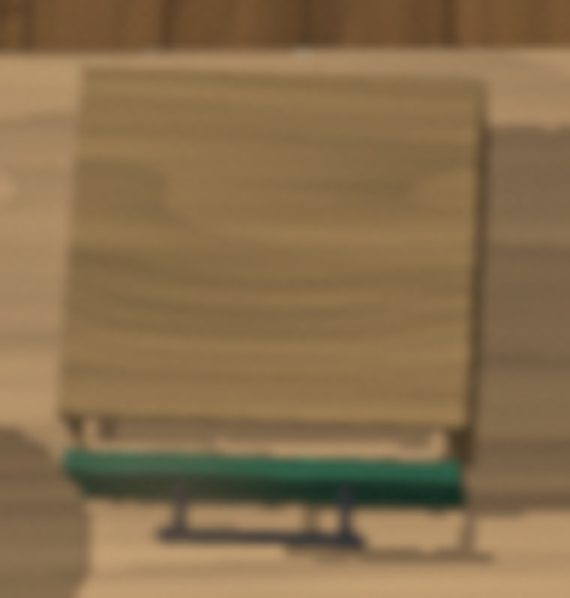

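Mixer candidates in the top view are grey (400,201), about 210 mm across, grey (481,177), about 288 mm, and turquoise (433,281). The smaller grey one at (400,201) fits, and the crop confirms it: spindle cross in the centre, knob at the bottom. The chest's handle bar runs from about (256,194) to (290,195).

First I turn the jaws to lie along world x.

```bash
python3 -m crank '[{"travel":[0,0,0],"turn":-1},{"travel":[0,0,0],"turn":-1},{"travel":[0,0,0],"turn":-1},{"travel":[0,0,0],"turn":-1},{"travel":[0,0,0],"turn":-1},{"travel":[0,0,0],"turn":-1},{"travel":[0,0,0],"turn":-1},{"travel":[0,0,0],"turn":-1},{"travel":[0,0,0],"turn":-1},{"travel":[0,0,0],"turn":-1},{"travel":[0,0,0],"turn":-1},{"travel":[0,0,0],"turn":-1},{"travel":[0,0,0],"turn":-0.8}]' 1
```

```text
t: 1.45
ee_pos: [161.0, -600.3, 234.5]
orientation: [-2.189, -2.241, -0.008]
ft_force: [-0.1, -0.0, -0.4]
width: 87.8
```

```bash
cat >> h.py <<'E'
def psi():
    o=ctrl.get_obs(); R,_=cv2.Rodrigues(np.array(o['orientation'],float)); return np.arctan2(R[1,0],R[0,0])
def togo(x,y,z,ps=None):
    o=ctrl.get_obs(); R,_=cv2.Rodrigues(np.array(o['orientation'],float)); p=np.array(o['ee_pos'])
    d=R.T@(np.array([x,y,z])-p)/50
    print('pos',p.round(1),'psi',round(psi(),4),'F',np.round(o['ft_force'],1),'w',round(o['width'],1),'t',round(o['t'],2))
    print('travel units',d.round(3), 'tilt',R[:,2].round(4))
    if ps is not None: print('turn units',round(-(ps-psi())/0.1,3))
E
python3 -c "
from h import *
togo(554,-350,240,1.545)"
```

```text
pos [ 161.  -600.3  234.5] psi 1.594 F [-0.1 -0.  -0.4] w 87.8 t 1.45
travel units [ 4.823  7.974 -0.08 ] tilt [-0.0024  0.01   -0.9999]
turn units 0.49
```

```bash
python3 -m crank '[{"travel":[0,0.5,0],"turn":0.25},{"travel":[0.4,0.9,-0.02],"turn":0.25},{"travel":[0.4,0.9,-0.02],"turn":0},{"travel":[0.4,0.9,-0.02],"turn":0},{"travel":[0.5,0.85,-0.02],"turn":0},{"travel":[0.5,0.85,-0.02],"turn":0},{"travel":[0.5,0.85,-0.02],"turn":0},{"travel":[0.5,0.85,-0.02],"turn":0},{"travel":[0.5,0.85,-0.02],"turn":0},{"travel":[0.5,0.85,-0.02],"turn":0},{"travel":[0.3,0.2,0],"turn":0}]'; python3 -c "
from h import *
togo(554,-350,240,1.545)
C=cam('wrist');grab('wrist','w1.png');K,R,t=C;print(-R.T@t,R)
print(proj('wrist',[554,-282,96],C))"
```

```text
t: 2.55
ee_pos: [598.8, -381.6, 241.0]
orientation: [-2.25, -2.175, -0.008]
ft_force: [-0.9, 0.1, 0.3]
width: 87.9
pos [ 598.8 -381.6  241. ] psi 1.5368 F [-0.9  0.1  0.3] w 87.9 t 2.55
travel units [ 0.601 -0.917  0.031] tilt [-0.0047  0.0123 -0.9999]
turn units -0.082
[ 601.97233904 -306.31540161  385.42230135] [[ 0.99940787 -0.03405038 -0.00494755]
 [-0.03140623 -0.96147857  0.27307987]
 [-0.01405544 -0.27276279 -0.96197864]]
[[268.48480016  74.52790091]]
```

View pics/w1.png

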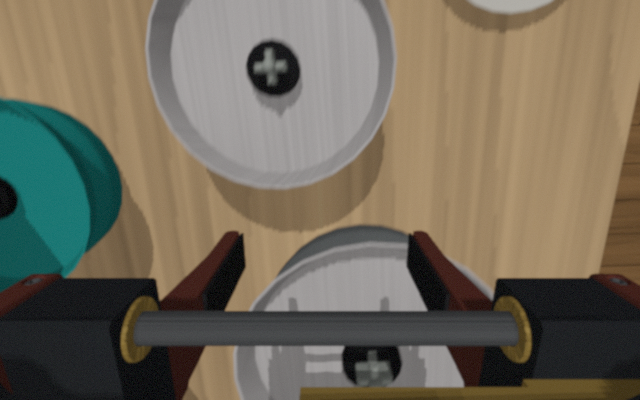

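The small grey mixer's spindle is at (272,67), where I predicted (268,75). The lower mixer at (370,370) is the big one. I'll move over the spindle for a better look.

```bash
python3 -m crank '[{"travel":[0.7,-0.3,0.05],"turn":0},{"travel":[0.9,-0.4,0],"turn":0},{"travel":[0.3,-0.2,0],"turn":0},{"travel":[0,0,0],"turn":0}]'; python3 -c "
from h import *
togo(554,-282,240,1.545)
C=cam('wrist');im=grab('wrist','w2.png');K,R,t=C
p=proj('wrist',[554,-282,96],C)[0];print(p)
u,v=p.round().astype(int);v=min(v,330)
x0,y0=max(u-50,0),max(v-40,0);print(x0,y0)
cv2.imwrite('pics/w2c.png',cv2.resize(im[y0:y0+80,x0:x0+100],None,fx=7,fy=7,interpolation=cv2.INTER_CUBIC))
import json;json.dump([K.tolist(),R.tolist(),t.tolist()],open('c2.json','w'))"
```

```text
t: 3.0
ee_pos: [552.2, -280.5, 237.0]
orientation: [-2.244, -2.173, -0.004]
ft_force: [-0.1, 0.4, 0.3]
width: 87.7
pos [ 552.2 -280.5  237. ] psi 1.5384 F [-0.1  0.4  0.3] w 87.7 t 3.0
travel units [-0.028  0.036 -0.061] tilt [-0.0104  0.0145 -0.9998]
turn units -0.066
[329.5235988  192.21012581]
280 152
```

View pics/w2c.png

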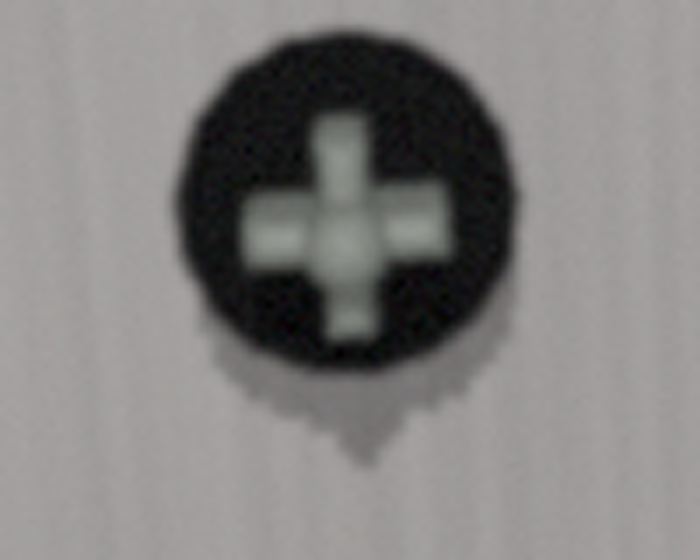

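```bash
python3 -c "
from h import *
import json;K,R,t=[np.array(a) for a in json.load(open('c2.json'))];C=(K,R,t)
f=lambda p:np.array(p)/7.+[280,152]
P=unproj('',[f((347,201)),f((178,201)),f((516,201)),f((347,30)),f((347,372))],78,C);print(P.round(1))
Q=unproj('',[f((241,226)),f((452,213)),f((341,113)),f((352,335))],96,C);print(Q.round(1))
d=Q[1]-Q[0];e=Q[2]-Q[3];print(np.arctan2(d[1],d[0]),np.arctan2(-e[0],e[1]),np.hypot(*d[:2]),np.hypot(*e[:2]))
print(unproj('',f((349,238)),104,C))
"
```

```text
[[ 554.2 -275.6   78. ]
 [ 531.4 -274.9   78. ]
 [ 577.  -276.3   78. ]
 [ 554.9 -252.4   78. ]
 [ 553.5 -299.7   78. ]]
[[ 540.7 -274.3   96. ]
 [ 567.7 -273.4   96. ]
 [ 553.9 -260.1   96. ]
 [ 554.5 -289.2   96. ]]
0.03347761010758048 0.01902704078593423 26.930697240245824 29.129056121869024
[[ 554.50928395 -274.28266583  104.        ]]
```

Spindle is at about (554,-275), spline yaw about 0.03. The cross length measures 27–29 mm against the nominal 26, which is consistent. Next is the handle.

```bash
python3 -m crank '[{"travel":[0.7,0,-0.05],"turn":0},{"travel":[1,0.05,-0.02],"turn":0},{"travel":[1,0.05,-0.02],"turn":0},{"travel":[1,0.05,-0.02],"turn":0},{"travel":[1,0.05,-0.02],"turn":0},{"travel":[1,0.05,-0.02],"turn":0},{"travel":[1,0.05,-0.02],"turn":0},{"travel":[1,0.05,-0.02],"turn":0},{"travel":[1,0.05,-0.02],"turn":0},{"travel":[0.3,0.05,0],"turn":0},{"travel":[0,0,0],"turn":0}]'; python3 -c "
from h import *
togo(585,183,240,1.545)
C=cam('wrist');im=grab('wrist','w3.png');K,R,t=C
print(proj('wrist',[585,183,77],C))
import json;json.dump([K.tolist(),R.tolist(),t.tolist()],open('c3.json','w'))"
```

```text
t: 4.15
ee_pos: [605.8, 163.5, 254.1]
orientation: [-2.275, -2.159, -0.012]
ft_force: [-0.1, -0.8, 0.3]
width: 87.9
pos [605.8 163.5 254.1] psi 1.5188 F [-0.1 -0.8  0.3] w 87.9 t 4.15
travel units [ 0.366 -0.436  0.285] tilt [ 0.0021  0.009  -1.    ]
turn units -0.262
[[303.35777723 162.43001501]]
```

View pics/w3.png

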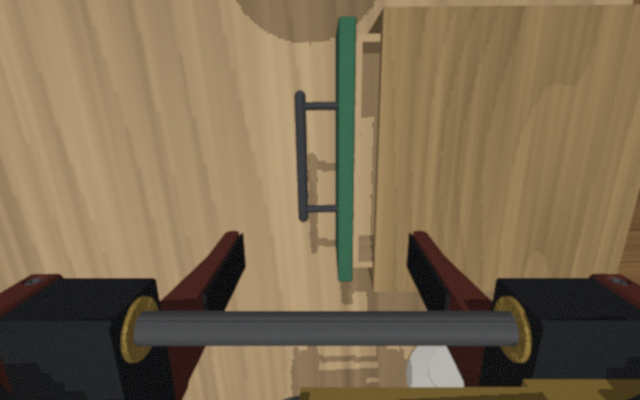

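The bar runs from (299,95) to (303,218), and the green front edge from (347,17) to (345,280).

```bash
python3 -c "
from h import *
import json;K,R,t=[np.array(a) for a in json.load(open('c3.json'))];C=(K,R,t)
Q=unproj('',[(300,92),(303.5,221)],78,C);print(Q.round(1),Q.mean(0)); d=Q[0]-Q[1];print(np.arctan2(-d[0],d[1]),np.hypot(*d[:2]))
Q=unproj('',[(382,8),(378,292)],115,C);d=Q[0]-Q[1];print(Q.round(1),np.arctan2(-d[0],d[1]))
togo(582,184,85,1.545)
"
```

```text
[[586.6 249.3  78. ]
 [580.9 122.   78. ]] [583.76287595 185.64992094  78.        ]
-0.045186057330643827 127.35129986942093
[[656.8 306.3 115. ]
 [651.7  58.1 115. ]] -0.02062925860409672
pos [605.6 162.4 254.1] psi 1.5178 F [ 0.4 -0.2 -0.2] w 87.4 t 4.2
travel units [ 0.376 -0.498  3.384] tilt [ 0.0019  0.0088 -1.    ]
turn units -0.272
```

```bash
python3 -m crank '[{"travel":[0.4,-0.4,0.6],"turn":-0.2},{"travel":[0.05,-0.03,0.6],"turn":0},{"travel":[0,0,0.6],"turn":0},{"travel":[0,0,0],"turn":0},{"travel":[0,0,0],"turn":0}]' -0.41; python3 -c "
from h import *
togo(583.8,185.6,77,1.541)
C=cam('wrist');im=grab('wrist','w4.png');K,R,t=C
print(proj('wrist',[583.8,185.6,77],C))
import json;json.dump([K.tolist(),R.tolist(),t.tolist()],open('c4.json','w'))"
```

```text
t: 4.7
ee_pos: [588.6, 176.3, 163.4]
orientation: [-2.267, -2.173, -0.013]
ft_force: [1.4, -0.8, 0.7]
width: 51.3
pos [588.6 176.3 163.4] psi 1.5285 F [ 1.4 -0.8  0.7] w 51.3 t 4.7
travel units [ 0.171 -0.112  1.728] tilt [ 0.0048  0.0069 -1.    ]
turn units -0.125
[[318.10635055 196.79217904]]
```

View pics/w4.png

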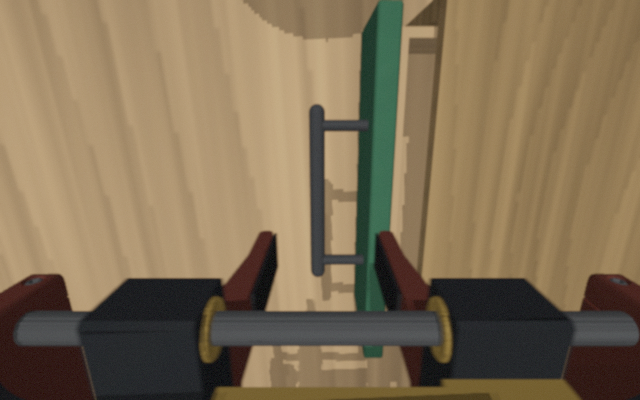

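```bash
python3 -c "
from h import *
import json;K,R,t=[np.array(a) for a in json.load(open('c4.json'))];C=(K,R,t)
Q=unproj('',[(316.5,106),(318.5,275)],78,C);print(Q.round(1),Q.mean(0)); d=Q[0]-Q[1];print(np.arctan2(-d[0],d[1]),np.hypot(*d[:2]))
p=Q.mean(0);togo(p[0],p[1],77,1.545)
"; python3 -m crank '[{"travel":[0.1,-0.07,0.1],"turn":-0.1},{"travel":[0,-0.02,0.1],"turn":0},{"travel":[0,0,0],"turn":0},{"travel":[0,0,0],"turn":0}]'; python3 -c "
from h import *
togo(583.5,185.6,77,1.541)"
```

```text
[[585.9 249.4  78. ]
 [581.  122.4  78. ]] [583.44690663 185.94091306  78.        ]
-0.037937591293670754 127.10473126403733
pos [588.4 176.2 163.4] psi 1.5284 F [ 0.1 -0.3 -0.5] w 47.3 t 4.75
travel units [ 0.179 -0.115  1.728] tilt [ 0.0046  0.0067 -1.    ]
turn units -0.166
t: 5.15
ee_pos: [586.6, 180.7, 157.0]
orientation: [2.257, 2.183, 0.022]
ft_force: [0.1, -0.1, -0.0]
width: 26.3
pos [586.6 180.7 157. ] psi 1.5373 F [ 0.1 -0.1 -0. ] w 26.3 t 5.15
travel units [ 0.081 -0.083  1.6  ] tilt [ 0.011   0.0084 -0.9999]
turn units -0.037
```

```bash
python3 -m crank '[{"travel":[0.08,-0.08,0.2],"turn":0},{"travel":[0,-0.01,0.4],"turn":0},{"travel":[0,0,0.3],"turn":0}]'; python3 -c "
from h import *
togo(583.5,185.6,77,1.541)"
```

```text
t: 5.45
ee_pos: [584.3, 186.8, 112.9]
orientation: [2.255, 2.181, 0.03]
ft_force: [0.1, 0.8, -0.1]
width: 25.8
pos [584.3 186.8 112.9] psi 1.5377 F [ 0.1  0.8 -0.1] w 25.8 t 5.45
travel units [-0.033 -0.027  0.718] tilt [ 0.0171  0.0103 -0.9998]
turn units -0.033
```

```bash
python3 -m crank '[{"travel":[0,0,0.3],"turn":0},{"travel":[0,0,0.3],"turn":0},{"travel":[0,0,0],"turn":0}]'; python3 -c "
from h import *
togo(583.5,185.6,77,1.541)
grab('wrist','w5.png');grab('side','s5.png')"
```

```text
t: 5.75
ee_pos: [582.8, 187.2, 77.6]
orientation: [2.256, 2.183, 0.024]
ft_force: [-0.3, -0.6, -0.1]
width: 26.3
pos [582.8 187.2  77.6] psi 1.5383 F [-0.3 -0.6 -0.1] w 26.3 t 5.75
travel units [-0.033  0.015  0.012] tilt [ 0.0126  0.009  -0.9999]
turn units -0.027
```

View pics/w5.png

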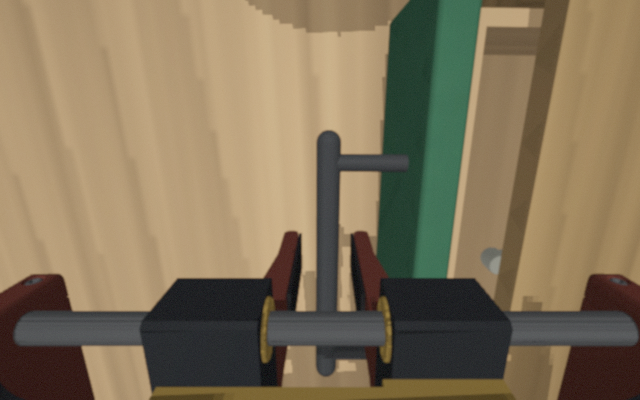

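The bar sits between the fingers. I'll close and pull.

```bash
python3 -m crank '[{"travel":[0,0,0],"turn":0},{"travel":[0,0,0],"turn":0},{"travel":[0,0,0],"turn":0},{"travel":[0,0,-0.02],"turn":0},{"travel":[0,-0.2,0],"turn":0},{"travel":[0,-0.3,0],"turn":0},{"travel":[0,-0.3,0],"turn":0}]' -1; python3 -c "
from h import *
togo(420,190,77,1.541)"
```

```text
t: 6.55
ee_pos: [545.0, 189.4, 80.8]
orientation: [2.255, 2.179, 0.036]
ft_force: [1.6, 2.1, -5.6]
width: 10.1
pos [545.  189.4  80.8] psi 1.5363 F [ 1.6  2.1 -5.6] w 10.1 t 6.55
travel units [-0.075 -2.501  0.025] tilt [ 0.0201  0.0119 -0.9997]
turn units -0.047
```

```bash
python3 -m crank '[{"travel":[0,-0.4,0.02],"turn":0},{"travel":[0,-0.4,0.02],"turn":0},{"travel":[0,-0.4,0.02],"turn":0},{"travel":[0,-0.3,0.02],"turn":0},{"travel":[0,-0.2,0.02],"turn":0}]'; python3 -c "
from h import *
togo(420,190,77,1.541)"
```

```text
t: 7.05
ee_pos: [461.8, 193.1, 80.7]
orientation: [2.248, 2.174, 0.057]
ft_force: [1.7, -2.7, 2.7]
width: 10.3
pos [461.8 193.1  80.7] psi 1.5374 F [ 1.7 -2.7  2.7] w 10.3 t 7.05
travel units [-0.091 -0.836  0.042] tilt [ 0.036   0.0153 -0.9992]
turn units -0.036
```

```bash
python3 -m crank '[{"travel":[0,-0.2,0.02],"turn":0},{"travel":[0,-0.2,0.02],"turn":0},{"travel":[0,-0.2,0.02],"turn":0}]'; python3 -m crank '[{"travel":[0,-0.15,0.02],"turn":0},{"travel":[0,-0.15,0.02],"turn":0}]'; python3 -c "
from h import *
togo(420,190,77,1.541)"
```

```text
t: 7.35
ee_pos: [433.7, 194.4, 80.6]
orientation: [2.243, 2.171, 0.069]
ft_force: [1.0, -4.7, 11.1]
width: 10.1
t: 7.55
ee_pos: [429.0, 195.2, 80.8]
orientation: [2.228, 2.166, 0.099]
ft_force: [41.3, -19.7, -26.9]
width: 10.4
pos [429.  195.2  80.8] psi 1.5434 F [ 41.3 -19.7 -26.9] w 10.4 t 7.55
travel units [-0.111 -0.181  0.061] tilt [ 0.0686  0.0205 -0.9974]
turn units 0.024
```

```bash
python3 -m crank '[{"travel":[0,0,0],"turn":0},{"travel":[0,0,0],"turn":0}]'; python3 -c "
from h import *
togo(420,190,77,1.541)
grab('top','t6.png')"
```

```text
t: 7.75
ee_pos: [430.1, 195.2, 80.7]
orientation: [2.228, 2.164, 0.103]
ft_force: [1.2, 3.5, -7.5]
width: 10.4
pos [430.1 195.2  80.7] psi 1.5423 F [ 1.2  3.5 -7.5] w 10.4 t 7.75
travel units [-0.112 -0.204  0.058] tilt [ 0.0715  0.0216 -0.9972]
turn units 0.013
```

View pics/t6.png

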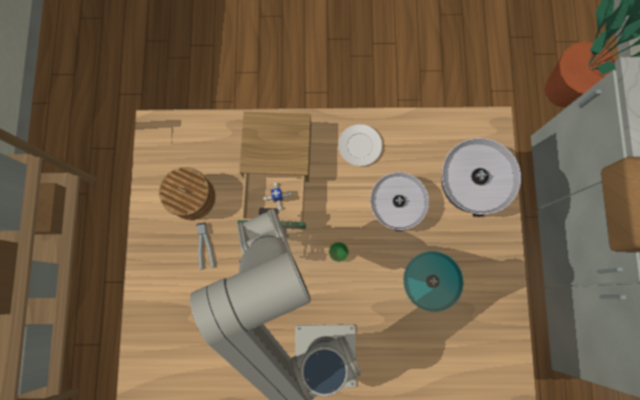

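The drawer has hit its stop: 154 mm of travel from being ajar, and the force spiked to 41 N. The top view shows the blue hub at (277,195). I'll release the handle gently and rise along the finger axis.

```bash
python3 -m crank '[{"travel":[0,0,0],"turn":0},{"travel":[0,0,0],"turn":0},{"travel":[0,0,0],"turn":0},{"travel":[0,0,-0.3],"turn":0},{"travel":[0,0,-0.5],"turn":0},{"travel":[0,0,-0.5],"turn":0}]' -0.41; python3 -c "
from h import *
togo(420,190,200,1.541)"
```

```text
t: 8.4
ee_pos: [422.0, 193.2, 145.6]
orientation: [2.229, 2.168, 0.091]
ft_force: [0.5, 0.7, 0.7]
width: 25.6
pos [422.  193.2 145.6] psi 1.5438 F [0.5 0.7 0.7] w 25.6 t 8.4
travel units [-0.043  0.03  -1.09 ] tilt [ 0.0637  0.0183 -0.9978]
turn units 0.028
```

```bash
python3 -m crank '[{"travel":[0,0.3,-0.6],"turn":0},{"travel":[0,0.8,-0.6],"turn":0},{"travel":[0,0.8,-0.4],"turn":0},{"travel":[0,0.4,0],"turn":0},{"travel":[0,0,0],"turn":0},{"travel":[0,0,0],"turn":0}]' 1; python3 -c "
from h import *
im=cv2.imread('pics/t6.png');p=unproj('top',(277,195),88)[0];print(p)
togo(p[0],p[1],200,1.541)
C=cam('wrist');im=grab('wrist','w7.png');K,R,t=C
print(proj('wrist',p,C))
import json;json.dump([K.tolist(),R.tolist(),t.tolist()],open('c7.json','w'))"
```

```text
t: 9.0
ee_pos: [533.4, 188.4, 241.0]
orientation: [2.225, 2.169, 0.097]
ft_force: [0.3, -0.5, -0.5]
width: 70.7
[579.23236746 169.15005875  88.        ]
pos [533.4 188.4 241. ] psi 1.5459 F [ 0.3 -0.5 -0.5] w 70.7 t 9.0
travel units [-0.379  0.869  0.873] tilt [ 0.0677  0.0195 -0.9975]
turn units 0.049
[[363.44043183 206.03582861]]
```

View pics/w7.png

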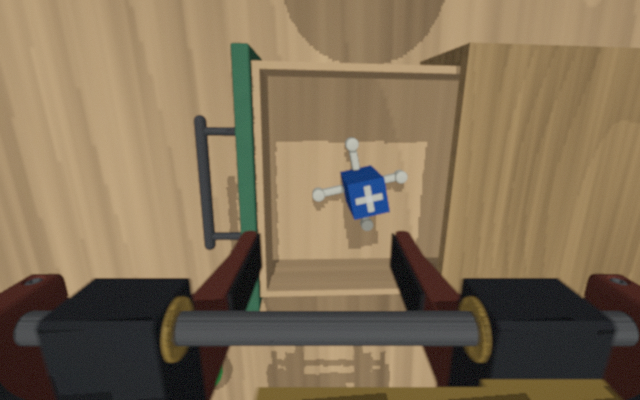

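```bash
python3 -c "
from h import *
im=cv2.imread('pics/w7.png');cv2.imwrite('pics/w7c.png',cv2.resize(im[130:240,305:415],None,fx=7,fy=7,interpolation=cv2.INTER_CUBIC)[:600*2][:770])"
```

```text
(no output)
```

View pics/w7c.png

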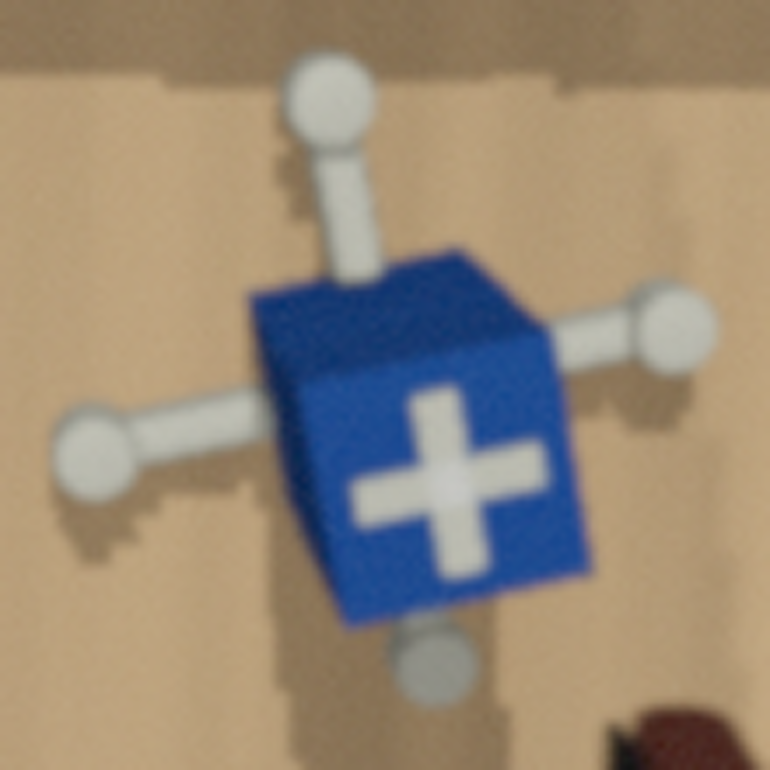

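Hub-top cross centre is at (369.1,199.1) px.

```bash
python3 -c "
from h import *
import json;K,R,t=[np.array(a) for a in json.load(open('c7.json'))];C=(K,R,t)
f=lambda p:np.array(p)/7.+[305,130]
Q=unproj('',[f((352,506)),f((548,464)),f((435,388)),f((465,578)),f((449,484))],88,C);print(Q.round(1))
d=Q[1]-Q[0];e=Q[2]-Q[3];a=np.arctan2(d[1],d[0]),np.arctan2(-e[0],e[1]);print(a,np.hypot(*d[:2]),np.hypot(*e[:2]))
Q=unproj('',[f((92,453)),f((677,327)),f((329,100)),f((435,663))],31,C);print(Q.round(1))
d=Q[1]-Q[0];e=Q[2]-Q[3];b=np.arctan2(d[1],d[0]),np.arctan2(-e[0],e[1]);print(b,Q.mean(0))
g=unproj('',f((449,484)),88,C)[0];togo(g[0],g[1],120,np.pi/2+np.mean(a+b))
"
```

```text
[[571.4 173.3  88. ]
 [598.3 178.   88. ]
 [582.7 189.3  88. ]
 [587.  162.2  88. ]
 [584.7 175.8  88. ]]
(np.float64(0.17361418861911596), np.float64(0.159867767020798)) 27.300817091387987 27.41832257774276
[[538.4 166.9  31. ]
 [632.7 183.6  31. ]
 [576.8 221.6  31. ]
 [594.  128.4  31. ]]
(np.float64(0.17523771620949255), np.float64(0.18237146340641255)) [585.45761201 175.13972704  31.        ]
pos [533.1 188.4 240.8] psi 1.5462 F [-0.4  0.1 -0.6] w 74.6 t 9.05
travel units [-0.278  0.874  2.474] tilt [ 0.0673  0.0194 -0.9975]
turn units -1.974
```

Hub is at about (585,175.5), yaw about 0.17: cross 27 mm, arms symmetric, consistent. The tool has picked up 0.067 rad of tilt from the pull. I'll make the yaw turn slowly and watch how the tilt drifts.

```bash
python3 -m crank '[{"travel":[0,0,0],"turn":-0.2},{"travel":[0,0,0],"turn":-0.2},{"travel":[0,0,0],"turn":-0.2},{"travel":[0,0,0],"turn":-0.2},{"travel":[0,0,0],"turn":-0.2},{"travel":[0,0,0],"turn":-0.2},{"travel":[0,0,0],"turn":-0.2},{"travel":[0,0,0],"turn":-0.2},{"travel":[0,0,0],"turn":-0.2}]' 1; python3 -c "
from h import *
togo(584.9,175.6,120,1.743)"
```

```text
t: 9.95
ee_pos: [528.2, 188.4, 238.4]
orientation: [1.998, 2.376, 0.082]
ft_force: [0.4, -0.1, 0.0]
width: 87.9
pos [528.2 188.4 238.4] psi 1.7434 F [ 0.4 -0.1  0. ] w 87.9 t 9.95
travel units [-0.463  0.922  2.428] tilt [ 0.0612  0.0176 -0.998 ]
turn units 0.004
```

Holding still lets the tilt unwind, about 0.0007 rad per row. There's time, so I'll let it unwind while drifting over the hub.

```bash
python3 -m crank '[{"travel":[-0.04,0.06,0],"turn":0},{"travel":[-0.04,0.06,0],"turn":0},{"travel":[-0.04,0.06,0],"turn":0},{"travel":[-0.04,0.06,0],"turn":0},{"travel":[-0.04,0.06,0],"turn":0},{"travel":[-0.04,0.06,0],"turn":0},{"travel":[-0.04,0.06,0],"turn":0},{"travel":[-0.04,0.06,0],"turn":0},{"travel":[-0.04,0.06,0],"turn":0},{"travel":[-0.04,0.06,0],"turn":0},{"travel":[-0.02,0.06,0],"turn":0},{"travel":[0,0.06,0],"turn":0},{"travel":[0,0.06,0],"turn":0},{"travel":[0,0.06,0],"turn":0},{"travel":[0,0.06,0],"turn":0},{"travel":[0,0.06,0],"turn":0},{"travel":[0,0.05,0],"turn":0},{"travel":[0,0.05,0],"turn":0},{"travel":[0,0.05,0],"turn":0},{"travel":[0,0.05,0],"turn":0}]' 1; python3 -c "
from h import *
togo(584.9,175.6,120,1.743)"
```

```text
t: 11.95
ee_pos: [594.4, 176.6, 242.1]
orientation: [1.998, 2.377, 0.082]
ft_force: [0.3, -0.0, -0.3]
width: 87.8
pos [594.4 176.6 242.1] psi 1.7439 F [ 0.3 -0.  -0.3] w 87.8 t 11.95
travel units [-0.003 -0.345  2.425] tilt [ 0.0612  0.0176 -0.998 ]
turn units 0.009
```

```bash
python3 -m crank '[{"travel":[0,0,0],"turn":0},{"travel":[0,0,0],"turn":0},{"travel":[0,0,0],"turn":0},{"travel":[0,0,0],"turn":0}]' 1; python3 -c "
from h import *
togo(584.9,175.6,120,1.743)"; python3 -m crank '[{"travel":[0,-0.8,0],"turn":0},{"travel":[0,-0.8,0],"turn":0},{"travel":[0,0,0],"turn":0}]' 1; python3 -c "
from h import *
togo(584.9,175.6,120,1.743)"; python3 -m crank '[{"travel":[0,0.3,0],"turn":0},{"travel":[0,0.3,0],"turn":0},{"travel":[0,0.3,0],"turn":0},{"travel":[0,0.3,0],"turn":0},{"travel":[0,0,0],"turn":0}]' 1; python3 -c "
from h import *
togo(584.9,175.6,120,1.743)"
```

```text
t: 12.35
ee_pos: [594.6, 176.6, 242.0]
orientation: [1.998, 2.377, 0.082]
ft_force: [-0.8, 0.7, -0.2]
width: 87.8
pos [594.6 176.6 242. ] psi 1.7438 F [-0.8  0.7 -0.2] w 87.8 t 12.35
travel units [-0.003 -0.348  2.424] tilt [ 0.061   0.0176 -0.998 ]
turn units 0.008
t: 12.65
ee_pos: [513.7, 162.3, 235.9]
orientation: [1.999, 2.377, 0.081]
ft_force: [0.5, 0.6, -0.7]
width: 87.6
pos [513.7 162.3 235.9] psi 1.7435 F [ 0.5  0.6 -0.7] w 87.6 t 12.65
travel units [1.000e-03 1.302e+00 2.405e+00] tilt [ 0.0605  0.0174 -0.998 ]
turn units 0.005
t: 13.15
ee_pos: [583.4, 174.7, 242.7]
orientation: [1.995, 2.373, 0.092]
ft_force: [-0.1, -0.0, -0.7]
width: 88.0
pos [583.4 174.7 242.7] psi 1.7437 F [-0.1 -0.  -0.7] w 88.0 t 13.15
travel units [-0.007 -0.142  2.451] tilt [ 0.0691  0.0197 -0.9974]
turn units 0.007
```

```bash
python3 -m crank '[{"travel":[0,0,-0.4],"turn":0},{"travel":[0,0,-0.4],"turn":0},{"travel":[0,0,-0.4],"turn":0},{"travel":[0,0,-0.4],"turn":0},{"travel":[0,0,0],"turn":0}]' 1; python3 -c "
from h import *
togo(584.9,175.6,120,1.743)"; python3 -m crank '[{"travel":[0,0,0.9],"turn":0},{"travel":[0,0,0.9],"turn":0},{"travel":[0,0,0],"turn":0}]' 1; python3 -c "
from h import *
togo(584.9,175.6,120,1.743)"
```

```text
t: 13.65
ee_pos: [582.2, 173.7, 324.1]
orientation: [1.996, 2.372, 0.092]
ft_force: [0.6, -0.7, -0.1]
width: 88.4
pos [582.2 173.7 324.1] psi 1.7429 F [ 0.6 -0.7 -0.1] w 88.4 t 13.65
travel units [-1.000e-03 -2.300e-01  4.075e+00] tilt [ 0.0686  0.0194 -0.9975]
turn units -0.001
t: 13.95
ee_pos: [591.1, 176.0, 233.0]
orientation: [1.994, 2.369, 0.099]
ft_force: [-0.6, -0.3, 0.1]
width: 87.8
pos [591.1 176.  233. ] psi 1.7428 F [-0.6 -0.3  0.1] w 87.8 t 13.95
travel units [-0.004 -0.297  2.244] tilt [ 0.0743  0.021  -0.997 ]
turn units -0.002
```

Free motion doesn't remove the tilt. I'll shut the fingers and press the tips lightly against the fixed chest's top-front edge to lever the tilt back.

```bash
python3 -m crank '[{"travel":[0,-0.1,0.6],"turn":0},{"travel":[0,0,0.6],"turn":0},{"travel":[0,0,0.6],"turn":0},{"travel":[0,0,0.2],"turn":0},{"travel":[0,0,0],"turn":0},{"travel":[0,0,0],"turn":0},{"travel":[0,0,0],"turn":0},{"travel":[0,0,0],"turn":0},{"travel":[0,0,0],"turn":0},{"travel":[0,0,0],"turn":0},{"travel":[0,0,0],"turn":0},{"travel":[0,0,0],"turn":0}]' -1; python3 -c "
from h import *
togo(640,180,122,1.743)"
```

```text
t: 15.15
ee_pos: [600.9, 179.1, 141.2]
orientation: [1.989, 2.363, 0.116]
ft_force: [-0.3, -0.2, 0.6]
width: 0.3
pos [600.9 179.1 141.2] psi 1.7428 F [-0.3 -0.2  0.6] w 0.3 t 15.15
travel units [-0.119  0.735  0.451] tilt [ 0.0869  0.0245 -0.9959]
turn units -0.002
```

```bash
python3 -m crank '[{"travel":[-0.05,0.2,0.2],"turn":0},{"travel":[-0.05,0.2,0.15],"turn":0},{"travel":[0,0.1,0.05],"turn":0},{"travel":[0,0,0],"turn":0}]'; python3 -c "
from h import *
togo(640,180,122,1.743)"
```

```text
t: 15.55
ee_pos: [630.8, 178.8, 121.4]
orientation: [1.989, 2.363, 0.115]
ft_force: [0.3, 0.1, -0.2]
width: 0.7
pos [630.8 178.8 121.4] psi 1.7426 F [ 0.3  0.1 -0.2] w 0.7 t 15.55
travel units [-0.007  0.187  0.004] tilt [ 0.0867  0.0244 -0.9959]
turn units -0.004
```

```bash
python3 -m crank '[{"travel":[-0.01,0.1,0],"turn":0},{"travel":[-0.01,0.1,0],"turn":0}]'; python3 -c "
from h import *
togo(640,180,122,1.743)"
```

```text
t: 15.75
ee_pos: [640.7, 179.3, 121.4]
orientation: [1.99, 2.364, 0.113]
ft_force: [-2.2, -0.0, 0.2]
width: 0.4
pos [640.7 179.3 121.4] psi 1.7425 F [-2.2 -0.   0.2] w 0.4 t 15.75
travel units [ 0.016 -0.01  -0.014] tilt [ 0.0847  0.0239 -0.9961]
turn units -0.005
```

Contact. Now press.

```bash
python3 -m crank '[{"travel":[-0.01,0.1,0],"turn":0}]'; python3 -m crank '[{"travel":[-0.01,0.1,0],"turn":0}]'; python3 -c "
from h import *
togo(640,180,122,1.743)"
```

```text
t: 15.85
ee_pos: [641.5, 179.3, 121.0]
orientation: [1.996, 2.369, 0.1]
ft_force: [-28.4, -0.7, 19.6]
width: 0.3
t: 15.95
ee_pos: [641.5, 179.4, 120.8]
orientation: [2.002, 2.375, 0.087]
ft_force: [-20.6, 0.4, 14.2]
width: 0.6
pos [641.5 179.4 120.8] psi 1.7412 F [-20.6   0.4  14.2] w 0.6 t 15.95
travel units [ 0.016 -0.027 -0.026] tilt [ 0.0621  0.021  -0.9978]
turn units -0.018
```

```bash
python3 -m crank '[{"travel":[-0.01,0.1,0],"turn":0},{"travel":[-0.01,0.1,0],"turn":0}]';python3 -m crank '[{"travel":[-0.01,0.1,0],"turn":0},{"travel":[-0.01,0.1,0],"turn":0}]'; python3 -c "
from h import *
togo(640,180,122,1.743)"
```

```text
t: 16.15
ee_pos: [641.7, 179.8, 120.5]
orientation: [2.013, 2.387, 0.061]
ft_force: [-17.3, 0.2, 13.3]
width: 0.2
t: 16.35
ee_pos: [642.0, 180.1, 120.4]
orientation: [2.024, 2.399, 0.035]
ft_force: [-17.6, -0.9, 13.3]
width: 0.3
pos [642.  180.1 120.4] psi 1.74 F [-17.6  -0.9  13.3] w 0.3 t 16.35
travel units [ 0.006 -0.038 -0.033] tilt [ 0.0169  0.0152 -0.9997]
turn units -0.03
```

```bash
python3 -m crank '[{"travel":[-0.01,0.1,0],"turn":0},{"travel":[-0.01,0.1,0],"turn":0},{"travel":[-0.01,0.08,0],"turn":0},{"travel":[0,-0.1,-0.1],"turn":-0.02},{"travel":[0,-0.4,-0.3],"turn":0},{"travel":[0,-0.5,-0.2],"turn":0},{"travel":[0,0,0],"turn":0}]' 1; python3 -c "
from h import *
togo(584.9,175.6,120,1.743)
C=cam('wrist');im=grab('wrist','w8.png');K,R,t=C
p=[584.9,175.6,88]
print(proj('wrist',p,C))
import json;json.dump([K.tolist(),R.tolist(),t.tolist()],open('c8.json','w'))"
```

```text
t: 17.05
ee_pos: [581.6, 171.6, 152.4]
orientation: [-2.0, -2.375, 0.031]
ft_force: [-0.7, 0.4, -0.2]
width: 53.0
pos [581.6 171.6 152.4] psi 1.7413 F [-0.7  0.4 -0.2] w 53.0 t 17.05
travel units [0.058 0.103 0.646] tilt [-0.0405  0.0084 -0.9991]
turn units -0.017
[[335.56879932 215.02217482]]
```

View pics/w8.png

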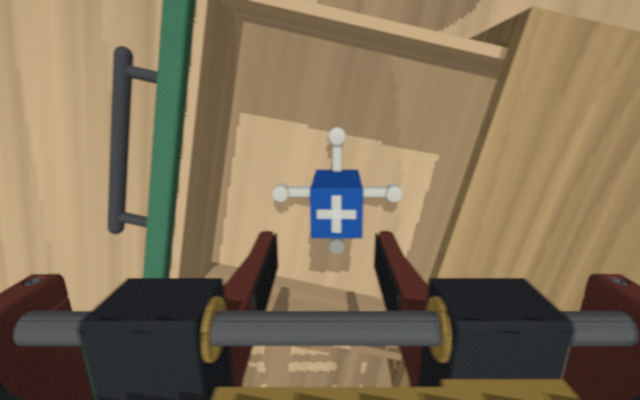

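The predicted hub cross matches the picture at (336,214). Descending to the hub.

```bash
python3 -m crank '[{"travel":[0.06,0.1,0],"turn":-0.02},{"travel":[0,0,0.3],"turn":0},{"travel":[0,0,0.3],"turn":0},{"travel":[0,0,0.2],"turn":0}]' 0.5; python3 -c "
from h import *
togo(584.9,175.6,69,1.743)"
```

```text
t: 17.5
ee_pos: [590.9, 177.3, 109.8]
orientation: [-2.001, -2.38, 0.021]
ft_force: [0.7, 0.0, 0.6]
width: 65.7
pos [590.9 177.3 109.8] psi 1.7433 F [0.7 0.  0.6] w 65.7 t 17.5
travel units [-0.026 -0.098  0.818] tilt [-0.0333  0.0102 -0.9994]
turn units 0.003
```

```bash
python3 -m crank '[{"travel":[-0.03,-0.12,0.2],"turn":0},{"travel":[0,-0.03,0.2],"turn":0},{"travel":[0,0,0.2],"turn":0},{"travel":[0,0,0],"turn":0}]'; python3 -c "
from h import *
togo(584.9,175.6,69,1.743)
grab('wrist','w9.png')"
```

```text
t: 17.9
ee_pos: [579.3, 173.8, 72.6]
orientation: [-1.998, -2.377, 0.031]
ft_force: [0.2, -0.5, 0.1]
width: 65.9
pos [579.3 173.8  72.6] psi 1.743 F [ 0.2 -0.5  0.1] w 65.9 t 17.9
travel units [0.016 0.119 0.068] tilt [-0.0408  0.0082 -0.9991]
turn units 0.0
```

View pics/w9.png

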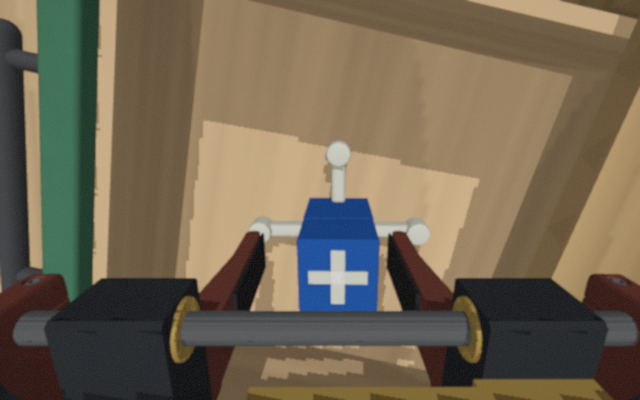

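```bash
python3 -m crank '[{"travel":[0.02,0.1,0.06],"turn":0},{"travel":[0,0,0],"turn":0}]'; python3 -c "
from h import *
togo(584.9,175.6,69,1.743)"
```

```text
t: 18.15
ee_pos: [585.7, 176.1, 70.7]
orientation: [-1.999, -2.378, 0.028]
ft_force: [0.6, 1.0, 0.8]
width: 66.0
pos [585.7 176.1  70.7] psi 1.7431 F [0.6 1.  0.8] w 66.0 t 18.15
travel units [-0.008 -0.016  0.035] tilt [-0.0382  0.0089 -0.9992]
turn units 0.001
```

```bash
python3 -m crank '[{"travel":[0,0,0],"turn":0},{"travel":[0,0,0],"turn":0},{"travel":[0,0,0],"turn":0},{"travel":[0,0,0],"turn":0},{"travel":[0,0,0],"turn":0},{"travel":[0,0,0],"turn":0},{"travel":[0,0,0],"turn":0}]' -1; python3 -c "
from h import *
togo(584.9,175.6,69,1.743)
grab('wrist','w10.png')"
```

```text
t: 18.85
ee_pos: [586.8, 176.5, 72.3]
orientation: [-2.0, -2.379, 0.024]
ft_force: [1.1, -0.2, -0.6]
width: 36.0
pos [586.8 176.5  72.3] psi 1.7431 F [ 1.1 -0.2 -0.6] w 36.0 t 18.85
travel units [-0.012 -0.038  0.066] tilt [-0.0353  0.0097 -0.9993]
turn units 0.001
```

Gripped, width 36.0. Lifting.

```bash
python3 -m crank '[{"travel":[0,0,-0.2],"turn":0},{"travel":[0,0,-0.3],"turn":0},{"travel":[0,0,-0.4],"turn":0},{"travel":[0,0,-0.4],"turn":0},{"travel":[0,0,-0.4],"turn":0},{"travel":[0,0,-0.3],"turn":0},{"travel":[0,0,0],"turn":0}]'; python3 -c "
from h import *
togo(554,-275,195,1.6)
grab('side','s11.png');grab('wrist','w11.png')"
```

```text
t: 19.6
ee_pos: [590.4, 175.3, 181.5]
orientation: [-2.001, -2.379, 0.023]
ft_force: [1.0, 0.1, -1.6]
width: 36.2
pos [590.4 175.3 181.5] psi 1.7431 F [ 1.   0.1 -1.6] w 36.2 t 19.6
travel units [-8.743 -2.274 -0.333] tilt [-0.0347  0.0097 -0.9994]
turn units 1.431
```

View pics/w11.png

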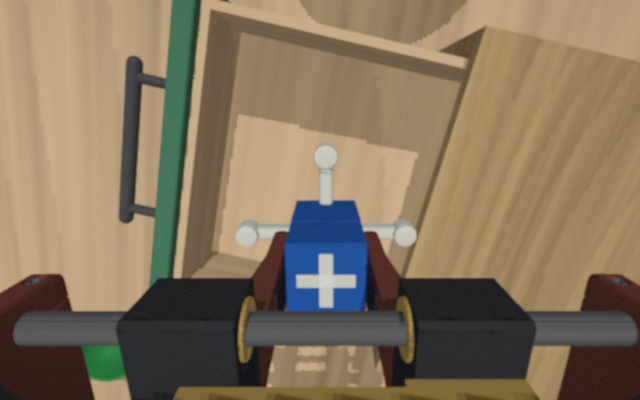

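View pics/s11.png

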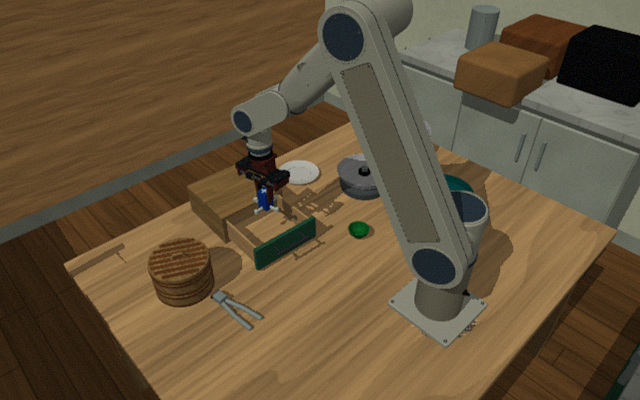

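Paddle is held and the drawer stayed open. Carrying it to the mixer.

```bash
python3 -m crank '[{"travel":[0,0,-0.2],"turn":0.5},{"travel":[-0.2,-0.1,-0.1],"turn":0.5},{"travel":[-0.5,-0.1,0],"turn":0.4},{"travel":[-0.7,-0.05,0],"turn":0},{"travel":[-0.7,-0.05,0],"turn":0},{"travel":[-0.7,-0.05,0],"turn":0},{"travel":[-0.7,-0.05,0],"turn":0},{"travel":[-0.7,-0.05,0],"turn":0},{"travel":[-0.7,-0.05,0],"turn":0},{"travel":[-0.7,-0.05,0],"turn":0},{"travel":[-0.5,-0.05,0],"turn":0},{"travel":[-0.3,0,0],"turn":0},{"travel":[0,0,0],"turn":0}]'; python3 -c "
from h import *
togo(554,-275,195,1.6)
C=cam('wrist');im=grab('wrist','w12.png');print(proj('wrist',[554,-275,96],C))
"
```

```text
t: 21.0
ee_pos: [560.8, -156.9, 179.4]
orientation: [-2.152, -2.218, 0.055]
ft_force: [-0.7, 0.2, -2.1]
width: 36.0
pos [ 560.8 -156.9  179.4] psi 1.6003 F [-0.7  0.2 -2.1] w 36.0 t 21.0
travel units [-2.353 -0.226 -0.326] tilt [-0.0609  0.0099 -0.9981]
turn units 0.003
[[319.44857222 345.46500087]]
```

View pics/w12.png

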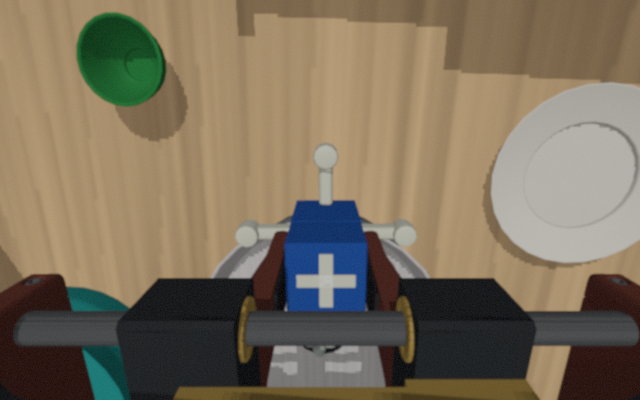

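```bash
python3 -c "
from h import *
togo(557.2,-275.1,182,1.6)"; python3 -m crank '[{"travel":[-0.4,-0.03,-0.05],"turn":0},{"travel":[-0.6,-0.03,-0.05],"turn":0},{"travel":[-0.5,-0.03,-0.05],"turn":0},{"travel":[-0.3,0,0],"turn":0},{"travel":[-0.1,0,0],"turn":0},{"travel":[0,0,0],"turn":0}]'; python3 -c "
from h import *
togo(557.2,-275.1,182,1.6)"
```

```text
pos [ 560.6 -155.9  179.3] psi 1.6007 F [ 0.1  0.8 -1.7] w 36.0 t 21.05
travel units [-2.379 -0.144 -0.074] tilt [-0.0614  0.0104 -0.9981]
turn units 0.007
t: 21.65
ee_pos: [560.2, -245.1, 183.8]
orientation: [-2.139, -2.222, 0.054]
ft_force: [0.4, 0.1, -2.1]
width: 35.9
pos [ 560.2 -245.1  183.8] psi 1.6081 F [ 0.4  0.1 -2.1] w 35.9 t 21.65
travel units [-0.598 -0.08   0.031] tilt [-0.0655  0.0143 -0.9978]
turn units 0.081
```

```bash
python3 -m crank '[{"travel":[-0.25,-0.05,0],"turn":0.08},{"travel":[-0.25,-0.03,0],"turn":0},{"travel":[-0.1,0,0],"turn":0},{"travel":[0,0,0],"turn":0}]'; python3 -c "
from h import *
togo(557.4,-275.3,182,1.6)
C=cam('wrist');im=grab('wrist','w13.png');print(proj('wrist',[554,-275,96],C))
grab('side','s13.png');grab('top','t13.png')"
```

```text
t: 22.05
ee_pos: [557.1, -274.8, 183.1]
orientation: [-2.145, -2.214, 0.055]
ft_force: [0.6, 0.0, -2.3]
width: 35.5
pos [ 557.1 -274.8  183.1] psi 1.602 F [ 0.6  0.  -2.3] w 35.5 t 22.05
travel units [-0.011  0.008  0.02 ] tilt [-0.0666  0.0152 -0.9977]
turn units 0.02
[[329.41465419 209.63446353]]
```

View pics/w13.png

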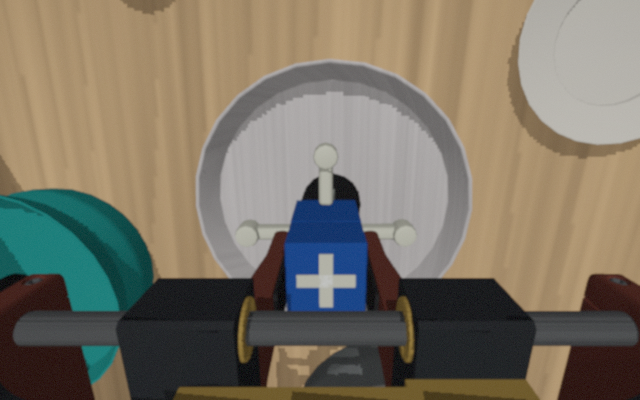

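View pics/s13.png

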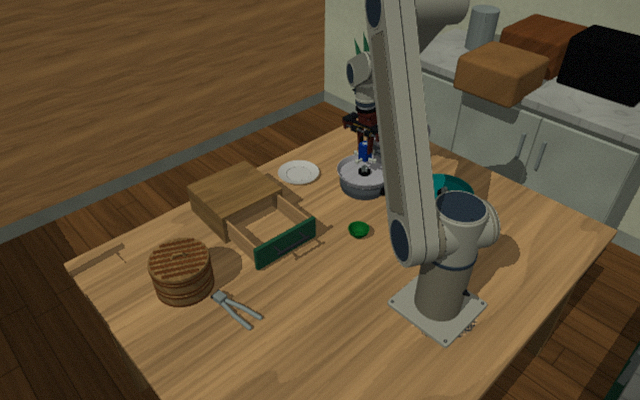

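```bash
cat >> h.py <<'E'
def bot(d=50,ox=-0.6):
    o=ctrl.get_obs(); R,_=cv2.Rodrigues(np.array(o['orientation'],float)); p=np.array(o['ee_pos'])+R@[ox,0,d]; print('bottom',p.round(1),'psi',round(psi(),3),'tilt',R[:2,2].round(4),'F',np.round(o['ft_force'],1),'t',round(o['t'],2))
    print('to axis in tool units',(R.T@(np.array([554.2,-275.2,p[2]])-p)/50).round(3)); return p
E
python3 -c "
from h import *
bot(); C=cam('wrist');print(proj('',[[554.2,-275.2,78],[530.2,-275.2,78],[578.2,-275.2,78],[554.2,-251.2,78]],C).round(1))
im=cv2.imread('pics/w13.png');cv2.imwrite('pics/w13c.png',cv2.resize(im[140:300,230:430],None,fx=4,fy=4,interpolation=cv2.INTER_CUBIC))"
```

```text
bottom [ 553.7 -273.8  133.1] psi 1.603 tilt [-0.0669  0.0154] F [-0.3  0.3 -2. ] t 22.2
to axis in tool units [-0.028  0.01  -0.001]
[[331.  203.9]
 [300.9 202.4]
 [361.3 205.5]
 [332.1 174.3]]
```

View pics/w13c.png

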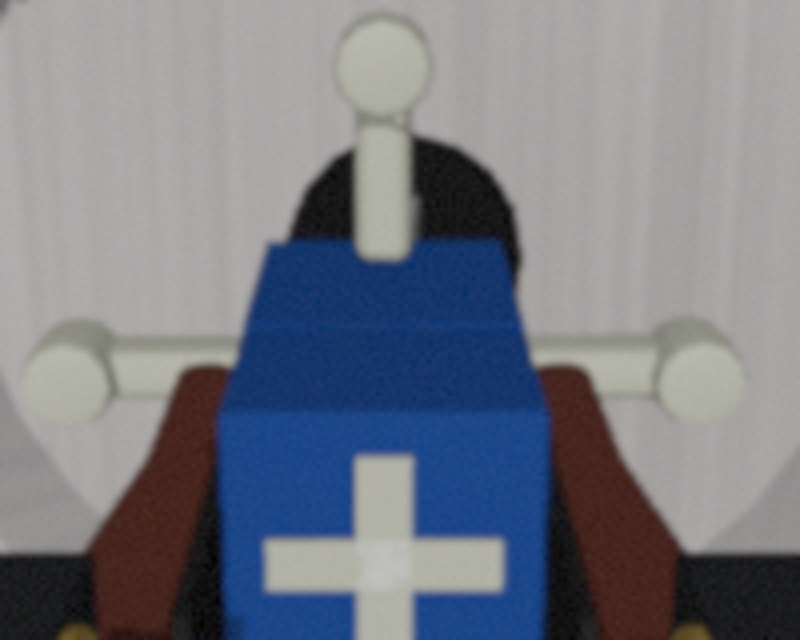

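```bash
python3 -c "
from h import *
from scipy.optimize import least_squares
o=ctrl.get_obs(); R,_=cv2.Rodrigues(np.array(o['orientation'],float)); p=np.array(o['ee_pos']);C=cam('wrist')
obs=np.array([[325.7,156.5],[247,234.5],[405,234.5],[325.7,281]])
def f(v):
    L=v[3]; q=np.array([[L,0,v[2]-9],[0,-L,v[2]-9],[0,L,v[2]-9],[0,0,v[2]-66]])+[v[0],v[1],0]
    return (proj('',p+q@R.T,C)-obs).ravel()
r=least_squares(f,[0,0,50,48]);print(r.x,r.fun.round(1))"
```

```text
[-7.99358096e+00  3.05902706e-02  6.42888301e+01  5.15087488e+01] [ 0.1 -0.2 -0.1  0.1 -0.3  0.1  0.2 -0. ]
```

```bash
python3 -c "
from h import *
from scipy.optimize import least_squares
o=ctrl.get_obs(); R,_=cv2.Rodrigues(np.array(o['orientation'],float)); p=np.array(o['ee_pos']);C=cam('wrist')
K,Rc,t=C
print('cam in tool',R.T@(-Rc.T@t-p), 'optical axis in tool',R.T@Rc[2])
obs=np.array([[325.7,156.5],[247,234.5],[405,234.5],[325.7,281],[284.7,242.5],[367.2,242.5]])
def f(v,full=False):
    L=49; q=np.array([[L,0,v[2]-9],[0,-L,v[2]-9],[0,L,v[2]-9],[0,0,v[2]-66],[18,-18,v[2]-66],[18,18,v[2]-66]])+[v[0],v[1],0]
    return (proj('',p+q@R.T,C)-obs).ravel()
r=least_squares(f,[0,0,50]);print(r.x,r.fun.round(1).reshape(-1,2))
print(f([-.6,0,50]).round(1).reshape(-1,2))"
```

```text
cam in tool [ 7.71187248e+01 -1.14726462e-01 -1.43540612e+02] optical axis in tool [-2.84717646e-01  1.91922753e-04  9.58611405e-01]
[-3.23079577e+00  3.34091151e-02  5.66372964e+01] [[ 0.1 -1.9]
 [ 0.6 -2.1]
 [-1.  -2.1]
 [ 0.2 -0.3]
 [ 0.8  2.3]
 [-0.8  2.3]]
[[ 0.1 -4.6]
 [-2.2 -1.8]
 [ 1.8 -1.8]
 [ 0.2  2.4]
 [-1.4  3.3]
 [ 1.2  3.3]]
```

```bash
python3 -c "
from h import *
from scipy.optimize import least_squares
o=ctrl.get_obs(); R,_=cv2.Rodrigues(np.array(o['orientation'],float)); p=np.array(o['ee_pos']);C=cam('wrist')
# ball px, hub top front corners, cross arm ends (27mm long)
obs=np.array([[325.7,156.5],[247,234.5],[405,234.5],[325.7,281],[284.7,242.5],[367.2,242.5],[296.5,281],[356,281]])
def mk(L,v):
    q=np.array([[L,0,57],[0,-L,57],[0,L,57],[0,0,0],[18,-18,0],[18,18,0],[0,-13.6,0],[0,13.6,0]],float)
    Rp,_=cv2.Rodrigues(np.array([0,v[3],0.])); return q@Rp.T+[v[0],v[1],v[2]]
for L in(48,49,50):
    f=lambda v:(proj('',p+mk(L,v)@R.T,C)-obs).ravel()
    r=least_squares(f,[0,0,-16,0]);v=r.x
    Rp,_=cv2.Rodrigues(np.array([0,v[3],0.]))
    b=p+R@(Rp@[0,0,66]+v[:3]); print(L,v.round(3),'bottom',b.round(1),'axis',(R@Rp)[:,2].round(3),np.abs(r.fun).max())
bot()"
```

```text
48 [ -0.464   0.073 -14.017  -0.04 ] bottom [ 553.7 -276.3  131.2] axis [-0.066 -0.024 -0.998] 1.075910354780376
49 [ -1.553   0.075 -11.981  -0.039] bottom [ 553.6 -277.3  129.1] axis [-0.066 -0.024 -0.998] 0.7223272347685565
50 [-2.674  0.078 -9.883 -0.039] bottom [ 553.5 -278.4  127. ] axis [-0.066 -0.023 -0.998] 1.0649774722450616
bottom [ 553.7 -273.8  133.1] psi 1.603 tilt [-0.0669  0.0154] F [-0.3  0.3 -2. ] t 22.2
to axis in tool units [-0.028  0.01  -0.001]
```

```bash
python3 -m crank '[{"travel":[0,0.02,0.2],"turn":0},{"travel":[0,0.02,0.2],"turn":0},{"travel":[0,0.01,0.1],"turn":0},{"travel":[0,0,0],"turn":0}]'; python3 -c "
from h import *
bot()"
```

```text
t: 22.6
ee_pos: [557.6, -272.4, 155.3]
orientation: [-2.142, -2.215, 0.055]
ft_force: [-0.1, -0.1, -2.2]
width: 35.6
bottom [ 554.3 -272.2  105.4] psi 1.603 tilt [-0.0677  0.016 ] F [-0.1 -0.1 -2.2] t 22.6
to axis in tool units [-0.059 -0.003 -0.001]
```

```bash
python3 -m crank '[{"travel":[-0.04,0,0],"turn":0},{"travel":[0,0,0],"turn":0}]'; python3 -c "
from h import *
bot();im=grab('side','s14.png');cv2.imwrite('pics/s14c.png',cv2.resize(im[125:205,325:405],None,fx=7,fy=7,interpolation=cv2.INTER_CUBIC))
print(proj('side',[[554.2,-275.2,104],[554.2,-275.2,78]]))"
```

```text
t: 22.8
ee_pos: [557.6, -274.3, 154.7]
orientation: [-2.141, -2.214, 0.055]
ft_force: [0.0, -0.6, -1.6]
width: 35.9
bottom [ 554.2 -274.1  104.8] psi 1.604 tilt [-0.0686  0.0164] F [ 0.  -0.6 -1.6] t 22.8
to axis in tool units [-0.023 -0.    -0.   ]
[[363.76565128 163.97996801]
 [363.36268564 169.51056796]]
```

View pics/s14c.png

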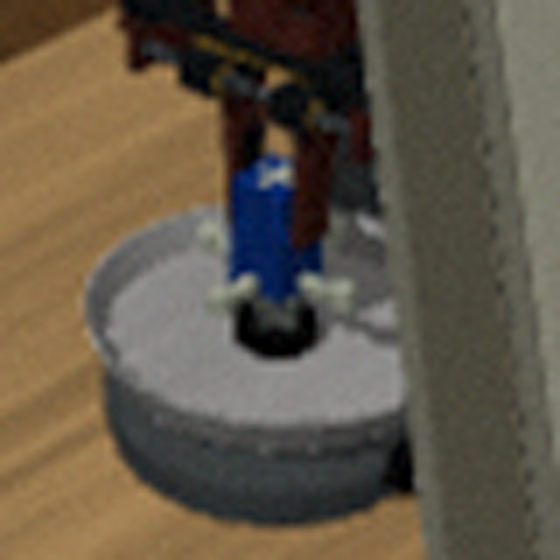

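Centred over the spindle as far as the side view tells. Descending by feel.

```bash
python3 -m crank '[{"travel":[0,0.006,0.08],"turn":0},{"travel":[0,0.006,0.08],"turn":0}]'; python3 -c "
from h import *
bot()"
```

```text
t: 23.05
ee_pos: [557.9, -274.5, 147.3]
orientation: [-2.142, -2.215, 0.055]
ft_force: [-2.2, -1.0, -0.2]
width: 35.8
bottom [ 554.6 -274.4   97.4] psi 1.604 tilt [-0.0675  0.0154] F [-2.2 -1.  -0.2] t 23.05
to axis in tool units [-0.016 -0.008  0.   ]
```

```bash
python3 -m crank '[{"travel":[0,0.006,0.08],"turn":0},{"travel":[0,0.006,0.08],"turn":0}]'; python3 -c "
from h import *
bot()"
```

```text
t: 23.25
ee_pos: [557.6, -275.3, 139.0]
orientation: [-2.143, -2.216, 0.058]
ft_force: [-1.6, -2.4, 0.5]
width: 35.7
bottom [ 554.2 -275.2   89.1] psi 1.604 tilt [-0.0679  0.0138] F [-1.6 -2.4  0.5] t 23.25
to axis in tool units [-0.001  0.    -0.   ]
```

Underside is at about 89 mm, below the 96 mm spline tops, so the splines have meshed. Continuing down.

```bash
python3 -m crank '[{"travel":[0,0.006,0.08],"turn":0},{"travel":[0,0.004,0.05],"turn":0}]'; python3 -c "
from h import *
bot()"; python3 -m crank '[{"travel":[0,-0.06,0],"turn":0},{"travel":[0,-0.06,0],"turn":0}]'; python3 -c "
from h import *
bot()"
```

```text
t: 23.45
ee_pos: [557.2, -275.4, 131.7]
orientation: [-2.142, -2.216, 0.058]
ft_force: [-2.2, -2.4, -0.7]
width: 35.6
bottom [ 553.8 -275.3   81.8] psi 1.604 tilt [-0.0687  0.0138] F [-2.2 -2.4 -0.7] t 23.45
to axis in tool units [ 0.002  0.008 -0.001]
t: 23.65
ee_pos: [555.2, -276.0, 132.0]
orientation: [-2.149, -2.221, 0.05]
ft_force: [9.7, 0.3, -7.5]
width: 35.9
bottom [ 552.2 -276.    82.1] psi 1.603 tilt [-0.0594  0.0122] F [ 9.7  0.3 -7.5] t 23.65
to axis in tool units [ 0.015  0.04  -0.002]
```

Pushing sideways against the fixed spindle untilts the paddle, so I'll continue gently.

```bash
python3 -m crank '[{"travel":[0,-0.06,0],"turn":0},{"travel":[0,-0.06,0],"turn":0},{"travel":[0,-0.06,0],"turn":0}]'; python3 -c "
from h import *
bot()"; python3 -m crank '[{"travel":[0,-0.06,0.01],"turn":0},{"travel":[0,-0.06,0.01],"turn":0},{"travel":[0,-0.06,0.01],"turn":0}]'; python3 -c "
from h import *
bot()"
```

```text
t: 23.95
ee_pos: [554.3, -276.4, 133.6]
orientation: [-2.161, -2.231, 0.033]
ft_force: [8.7, 0.1, -6.2]
width: 36.1
bottom [ 552.3 -276.5   83.6] psi 1.602 tilt [-0.0403  0.0096] F [ 8.7  0.1 -6.2] t 23.95
to axis in tool units [ 0.026  0.039 -0.001]
t: 24.25
ee_pos: [553.4, -276.4, 133.7]
orientation: [-2.173, -2.24, 0.015]
ft_force: [9.2, 0.3, -6.4]
width: 36.0
bottom [ 552.3 -276.6   83.7] psi 1.601 tilt [-0.0214  0.0075] F [ 9.2  0.3 -6.4] t 24.25
to axis in tool units [ 0.027  0.038 -0.001]
```

```bash
python3 -m crank '[{"travel":[0,-0.06,0.01],"turn":0},{"travel":[0,-0.06,0.01],"turn":0},{"travel":[0,-0.06,0.01],"turn":0}]'; python3 -c "
from h import *
bot()"; python3 -m crank '[{"travel":[0.02,0.04,0.02],"turn":0},{"travel":[0,0,0.04],"turn":0}]'; python3 -c "
from h import *
bot()"
```

```text
t: 24.55
ee_pos: [552.5, -276.3, 133.7]
orientation: [-2.185, -2.25, -0.003]
ft_force: [8.2, 0.2, -6.2]
width: 36.2
bottom [ 552.4 -276.6   83.7] psi 1.6 tilt [-0.0027  0.0052] F [ 8.2  0.2 -6.2] t 24.55
to axis in tool units [0.027 0.037 0.   ]
t: 24.75
ee_pos: [554.5, -274.9, 131.0]
orientation: [-2.184, -2.251, -0.003]
ft_force: [-3.2, -2.4, -0.7]
width: 35.8
bottom [ 554.4 -275.3   81. ] psi 1.601 tilt [-0.0026  0.0051] F [-3.2 -2.4 -0.7] t 24.75
to axis in tool units [ 0.001 -0.005  0.   ]
```

Upright now, tilt under 0.006 rad, and on the axis. Pressing down onto the collar.

```bash
python3 -m crank '[{"travel":[0,0,0.06],"turn":0},{"travel":[0,0,0.06],"turn":0}]'; python3 -c "
from h import *
bot()"; python3 -m crank '[{"travel":[0,0,0.08],"turn":0},{"travel":[0,0,0.08],"turn":0}]'; python3 -c "
from h import *
bot()"
```

```text
t: 24.95
ee_pos: [554.3, -275.0, 125.1]
orientation: [-2.184, -2.25, -0.003]
ft_force: [-3.0, -1.3, 6.3]
width: 35.9
bottom [ 554.2 -275.4   75.1] psi 1.601 tilt [-0.0028  0.005 ] F [-3.  -1.3  6.3] t 24.95
to axis in tool units [0.003 0.    0.   ]
t: 25.15
ee_pos: [554.3, -275.1, 118.3]
orientation: [-2.185, -2.25, -0.003]
ft_force: [-5.5, 0.9, 12.1]
width: 36.1
bottom [ 554.2 -275.5   68.3] psi 1.6 tilt [-0.0025  0.0052] F [-5.5  0.9 12.1] t 25.15
to axis in tool units [ 0.005 -0.     0.   ]
```

```bash
python3 -m crank '[{"travel":[0,0,0.06],"turn":0}]'; python3 -m crank '[{"travel":[0,0,0.06],"turn":0}]';  python3 -c "
from h import *
bot()"
```

```text
t: 25.25
ee_pos: [554.4, -275.4, 117.3]
orientation: [-2.185, -2.25, -0.003]
ft_force: [-11.5, 1.3, 34.8]
width: 36.0
t: 25.35
ee_pos: [554.4, -275.6, 117.3]
orientation: [-2.185, -2.25, -0.003]
ft_force: [-11.9, 4.0, 34.8]
width: 35.7
bottom [ 554.3 -275.9   67.3] psi 1.6 tilt [-0.0027  0.005 ] F [-11.9   4.   34.8] t 25.35
to axis in tool units [ 0.014 -0.001  0.   ]
```

The force jumped from 12 to 35 N and z stopped at 117.3, so the collar is on its stop. Now a visual check while holding.

```bash
python3 -m crank '[{"travel":[0,0.02,0.05],"turn":0},{"travel":[0,0,0.05],"turn":0},{"travel":[0,0,0.05],"turn":0}]'; python3 -c "
from h import *
im=grab('side','s15.png');w=grab('wrist','w15.png');top=grab('top','t15.png');bot()
a=cv2.resize(im[125:205,325:405],(400,400),interpolation=cv2.INTER_CUBIC);b=cv2.resize(top[90:300,140:450],(400,271))
c=cv2.resize(w,(400,250)); out=np.zeros((560,800,3),np.uint8);out[:400,:400]=a;out[:271,400:]=b;out[280:530,400:]=c;cv2.imwrite('pics/fin.png',out)"
```

```text
t: 25.65
ee_pos: [554.4, -275.5, 117.4]
orientation: [-2.184, -2.249, -0.002]
ft_force: [-7.9, 2.6, 21.3]
width: 35.9
bottom [ 554.2 -275.9   67.3] psi 1.6 tilt [-0.0039  0.0055] F [-8.5  2.4 22.2] t 25.8
to axis in tool units [0.013 0.    0.   ]
```

View pics/fin.png

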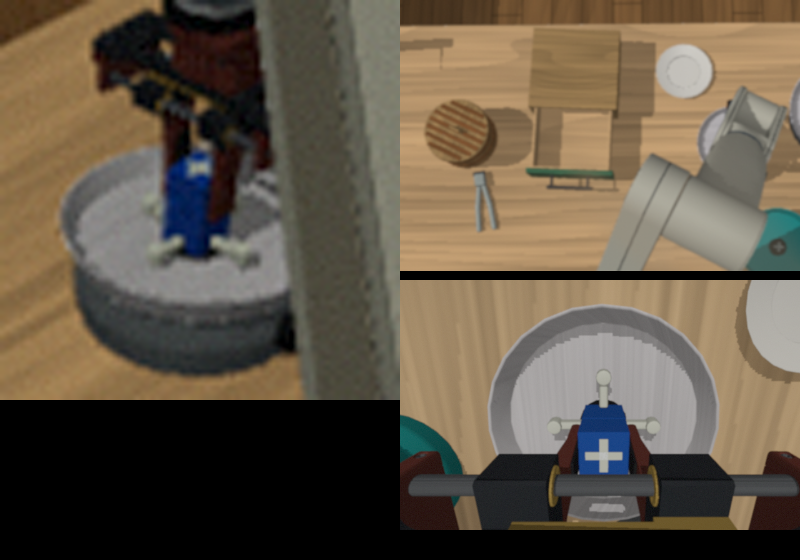

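Paddle is down flat in the pan and the drawer is open. I'll check the drawer's extension from the pictures before handing in.

```bash
python3 -c "
from h import *
import json
for n,uv,fr in(('c3',[(300,92),(303.5,221)],0),('c7',[(200,117),(209,247)],0),('c8',[(123,48),(116,231)],0)):
    C=[np.array(a) for a in json.load(open(n+'.json'))]
    print(n,unproj('',uv,78,C).mean(0).round(1))
a=cv2.imread('pics/t6.png')[150:240,225:325];b=cv2.imread('pics/t15.png')[150:240,225:325]
cv2.imwrite('pics/dr.png',np.hstack([cv2.resize(i,None,fx=4,fy=4,interpolation=cv2.INTER_CUBIC) for i in(a,b)]))
print(proj('top',[[584-154,190,77],[584-140,190,77]]))"
```

```text
c3 [583.8 185.6  78. ]
c7 [430.4 193.3  78. ]
c8 [432.1 193.7  78. ]
[[271.0811309  235.79887129]
 [271.13671812 231.97990664]]
```

View pics/dr.png

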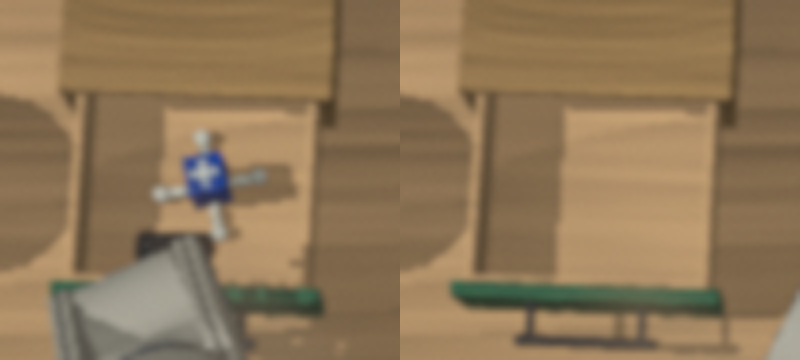

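The drawer front hasn't moved since the stop was felt, and the handle measures x = 430–432. Handing in while pressing.

```bash
python3 -c "
from h import *
bot(); print(workorder.close_job()); bot()"
```

```text
bottom [ 554.2 -275.9   67.3] psi 1.6 tilt [-0.0039  0.0055] F [-8.5  2.4 22.2] t 25.8
to axis in tool units [0.013 0.    0.   ]
the job is handed in; nothing more can be done
None
the job is handed in; nothing more can be done
```

I finished the job at about 26 s, with the paddle pressed fully home on the smaller grey mixer and the gripper still holding the hub and pushing down.

**Drawer:** I pulled it until it hit its stop: 154 mm of travel from its ajar start, with the wrist force jumping to about 41 N. Before handing in, the pictures showed it unmoved to within about 2 mm.

**Paddle:** I took it by the hub (jaws at 36 mm) and turned it about 0.14 rad to line up with the splines. They meshed with no noticeable resistance. I then pressed it down until the collar hit its stop:
- **Height:** the underside stopped at about 67 mm by my estimate; home is 68 mm.
- **Force:** it jumped from 12 to 35 N at the stop, and about 22 N was still pressing down at hand-in.
- **Position:** within 1 mm of the spindle axis and tilted less than 0.01 rad.

**What went differently:**
- **Chest:** the pull tilted the gripper by up to about 0.09 rad. I levered it back by pressing the closed fingertips on the chest's front edge, reading up to about 28 N sideways and 20 N vertically.
- **Spindle:** some tilt came back during the carry, so I pushed the meshed paddle sideways against the spindle with about 10 N to straighten it.
- **Vision check:** one fit of where the paddle sat in the jaws differed from my other estimate by 3 to 5 mm. Once the bore settled on the pilot pin, the position agreed with the spindle.
- **Bystanders:** the last top view shows the steamer, plate and garlic press in place. The arm hides the pinch bowl there; it was last seen in place during the carry.

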